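Load the relay carrier, shut its gate and lock it with the wing knob

TASK

Slide the relays that stand loose in front of the carrier, on their feet and without lifting them over the rails, through its flared mouth into single file, upright, long side across the lane as they stand, and closed up against one another and the end stop. Then swing the yellow gate fully shut across the mouth; after that back the wing knob off (counter-clockwise from above) until its brass nut clicks down off the thread start, and turn the knob clockwise until it is tight. Leave the other things on the trolley where they are.

Things in the scene. Friction and masses are not known exactly. Their poses are not given: they have to be found in the camera images.
- carrier: relay carrier fixed to the trolley top (place and yaw vary): two aluminium rails 8 mm thick, 20 mm high, with a lane 40 mm wide between them, open at the top, no floor of its own (relays slide on the mat, z = 0). Origin: on the mat, mid-lane, where the straight rails begin. The lane runs 170 mm along -y from there to the end stop. x: across the lane, away from the robot; z up.
- stop_face (a point): middle of the grey end stop's face (stop 42 mm high), at the mat: the row of relays begins here (relay centres then lie 14, 42, 70, 98 mm from it)
- mouth (a point): middle of the outer end of the flared mouth, on the mat, 45 mm along the carrier's +y from its origin; the flare is 94 mm wide here and narrows to 40 mm at the origin. Flare walls 6 mm thick, 20 mm high. 17 mm further out (y = 62 mm) runs the middle line of the shut gate.
- relay_a: plug-in relay, upright: black socket 35 x 28 mm, 22 mm high, clear cover 28 x 20 mm above it to 52 mm, orange tab on top (55 mm over all); 175 g, bottom-heavy. Origin: centre of its underside; x along the 35 mm side, z up. Its x axis starts within 30 degrees of the carrier's x (across the lane). 2 to 4 of the four relays are there; an absent one reads None.
- relay_b: plug-in relay, upright: black socket 35 x 28 mm, 22 mm high, clear cover 28 x 20 mm above it to 52 mm, orange tab on top (55 mm over all); 175 g, bottom-heavy. Origin: centre of its underside; x along the 35 mm side, z up. Its x axis starts within 30 degrees of the carrier's x (across the lane). 2 to 4 of the four relays are there; an absent one reads None.
- relay_c: plug-in relay, upright: black socket 35 x 28 mm, 22 mm high, clear cover 28 x 20 mm above it to 52 mm, orange tab on top (55 mm over all); 175 g, bottom-heavy. Origin: centre of its underside; x along the 35 mm side, z up. Its x axis starts within 30 degrees of the carrier's x (across the lane). 2 to 4 of the four relays are there; an absent one reads None.
- relay_d: plug-in relay, upright: black socket 35 x 28 mm, 22 mm high, clear cover 28 x 20 mm above it to 52 mm, orange tab on top (55 mm over all); 175 g, bottom-heavy. Origin: centre of its underside; x along the 35 mm side, z up. Its x axis starts within 30 degrees of the carrier's x (across the lane). 2 to 4 of the four relays are there; an absent one reads None.
- gate (a joint): angle of the yellow gate, rad: 0 = shut across the mouth (at its stop), grows as it opens outward and round away from the robot, to 2.4; starts at 1.75 to 2.2. From above it shuts counter-clockwise. Stays where it is left (friction 0.05 N m). A bar 10 mm thick, 145 mm long from the hinge, 22 to 38 mm above the mat, with a fork at the end that goes round the knob's stud.
- gate_peg (a point): the gate's black upright grip peg, 14 mm diameter, from 38 to 63 mm above the mat, 75 mm from the hinge axis; this point is on its axis, 52 mm above the mat
- gate_hinge (a point): on the gate's upright hinge axis, 52 mm above the mat; at (70, 62) mm in the carrier's x, y
- knob (a joint): turn of the wing knob, rad, grows clockwise from above (tightening). Starts at 0.4 to 0.95 with the nut riding on top of the stud's first thread; forward like that it jams near 1.25. Turned back, the nut drops off the thread start with a click near 0; -0.25 is safely past, back stop -0.45. Turned forward from there it runs under the thread: tight above 2.05, stop 2.35. Friction 0.06 N m.
- knob_grip (a point): on the black knob's axis at grip height, 84 mm above the mat (the knob only turns, it keeps its height); at (-75, 62) mm in the carrier's x, y. The wing is an upright blade 12 mm thick, 48 mm long, from 70 to 96 mm above the mat, on a hub of 32 mm diameter. Turns with the knob: y along the blade to its orange end, x across. At 0 the orange end points along the carrier's +y, at pi/2 along its +x.
- nut_rim (a point): centre of the underside of the brass nut (38 mm diameter, 16 mm high) under the knob: about 45 mm above the mat while it rides on the thread, 39.5 mm once it has dropped; it is spring-loaded downward and turns with the knob
- tape_black: bystander, to be left where it is: roll of black tape, 68 mm across, 19 mm high; origin at its underside
- terminals_1: bystander, to be left where it is: row of grey, blue and green terminals, 48 x 43 x 37 mm; origin at its underside
- contactor_1: bystander, to be left where it is: contactor, black with a white top, 80 x 45 x 83 mm; origin at its underside
- driver_stub: bystander, to be left where it is: stubby orange screwdriver, 139 mm long; origin at its underside
- meter_bench: bystander, to be left where it is: dark grey multimeter, 165 x 82 x 54 mm; origin at its underside
- driver_blue: bystander, to be left where it is: blue screwdriver, 186 mm long; origin at its underside

How it is judged:
On the way, in this order (a step that is already met when the one before it is completed fails the run):
1. all the relays stand in single file between the rails, closed up against the end stop (x of relay_a in the frame of carrier between -0.008 and 0.008 m and angle between each of relay_a, relay_b, relay_c, relay_d's own z axis and vertical below 0.12 rad and height (world z) of each of relay_a, relay_b, relay_c, relay_d below 0.006 m and angle between the x axis of each of relay_a, relay_b, relay_c, relay_d and the x axis of carrier, either way round below 0.35 rad and (y of relay_a in the frame of carrier between -0.161 and -0.151 m or (y of relay_a in the frame of carrier between -0.133 and -0.12 m and (y of relay_b in the frame of carrier between -0.161 and -0.151 m or y of relay_c in the frame of carrier between -0.161 and -0.151 m or y of relay_d in the frame of carrier between -0.161 and -0.151 m)) or (y of relay_a in the frame of carrier between -0.105 and -0.089 m and (y of relay_b in the frame of carrier between -0.133 and -0.12 m or y of relay_c in the frame of carrier between -0.133 and -0.12 m or y of relay_d in the frame of carrier between -0.133 and -0.12 m)) or (y of relay_a in the frame of carrier between -0.077 and -0.058 m and (y of relay_b in the frame of carrier between -0.105 and -0.089 m or y of relay_c in the frame of carrier between -0.105 and -0.089 m or y of relay_d in the frame of carrier between -0.105 and -0.089 m))) and x of relay_b in the frame of carrier between -0.008 and 0.008 m and (y of relay_b in the frame of carrier between -0.161 and -0.151 m or (y of relay_b in the frame of carrier between -0.133 and -0.12 m and (y of relay_a in the frame of carrier between -0.161 and -0.151 m or y of relay_c in the frame of carrier between -0.161 and -0.151 m or y of relay_d in the frame of carrier between -0.161 and -0.151 m)) or (y of relay_b in the frame of carrier between -0.105 and -0.089 m and (y of relay_a in the frame of carrier between -0.133 and -0.12 m or y of relay_c in the frame of carrier between -0.133 and -0.12 m or y of relay_d in the frame of carrier between -0.133 and -0.12 m)) or (y of relay_b in the frame of carrier between -0.077 and -0.058 m and (y of relay_a in the frame of carrier between -0.105 and -0.089 m or y of relay_c in the frame of carrier between -0.105 and -0.089 m or y of relay_d in the frame of carrier between -0.105 and -0.089 m))) and x of relay_c in the frame of carrier between -0.008 and 0.008 m and (y of relay_c in the frame of carrier between -0.161 and -0.151 m or (y of relay_c in the frame of carrier between -0.133 and -0.12 m and (y of relay_a in the frame of carrier between -0.161 and -0.151 m or y of relay_b in the frame of carrier between -0.161 and -0.151 m or y of relay_d in the frame of carrier between -0.161 and -0.151 m)) or (y of relay_c in the frame of carrier between -0.105 and -0.089 m and (y of relay_a in the frame of carrier between -0.133 and -0.12 m or y of relay_b in the frame of carrier between -0.133 and -0.12 m or y of relay_d in the frame of carrier between -0.133 and -0.12 m)) or (y of relay_c in the frame of carrier between -0.077 and -0.058 m and (y of relay_a in the frame of carrier between -0.105 and -0.089 m or y of relay_b in the frame of carrier between -0.105 and -0.089 m or y of relay_d in the frame of carrier between -0.105 and -0.089 m))) and x of relay_d in the frame of carrier between -0.008 and 0.008 m and (y of relay_d in the frame of carrier between -0.161 and -0.151 m or (y of relay_d in the frame of carrier between -0.133 and -0.12 m and (y of relay_a in the frame of carrier between -0.161 and -0.151 m or y of relay_b in the frame of carrier between -0.161 and -0.151 m or y of relay_c in the frame of carrier between -0.161 and -0.151 m)) or (y of relay_d in the frame of carrier between -0.105 and -0.089 m and (y of relay_a in the frame of carrier between -0.133 and -0.12 m or y of relay_b in the frame of carrier between -0.133 and -0.12 m or y of relay_c in the frame of carrier between -0.133 and -0.12 m)) or (y of relay_d in the frame of carrier between -0.077 and -0.058 m and (y of relay_a in the frame of carrier between -0.105 and -0.089 m or y of relay_b in the frame of carrier between -0.105 and -0.089 m or y of relay_c in the frame of carrier between -0.105 and -0.089 m)))), for 0.2 s.
2. the gate is shut (value of joint gate below 0.08 rad), for 0.2 s.
3. the knob has been backed off past the thread start and its nut has dropped (value of joint knob below 0 rad and z of nut_rim in the frame of carrier below 0.0425 m), for 0.1 s.
4. the knob has been turned clockwise until tight, nut still down (value of joint knob above 2.05 rad and z of nut_rim in the frame of carrier below 0.0425 m), for 0.2 s.
At the end, for the whole second after the job is handed in: All relays upright and at rest in one row in the lane, long side across it (0.35 rad), the first within 5 mm of the end stop, each next one close behind (3 mm more play per relay); gate shut (within 0.08 rad); knob beyond 2.05 rad, nut down (all of step 1 and all of step 4 and linear speed of each of relay_a, relay_b, relay_c, relay_d below 0.02 m/s and value of joint gate below 0.08 rad); the robot touches nothing.
It fails at once if a relay is lifted more than 25 mm off the mat (height (world z) of any of relay_a, relay_b, relay_c, relay_d above 0.025 m).
It fails at once if a bystander is moved more than 3 cm (distance of any of tape_black, terminals_1, contactor_1, driver_stub, meter_bench, driver_blue from where it was at the start of the episode above 0.03 m).
Of relay_a, relay_b, relay_c, relay_d only 2 to 4 are there at a start; the rules pass over those that are not, and their reading is None.
At some moment in a run one of relay_a, relay_b, relay_c, relay_d may be knocked a few centimetres aside while the robot is not near it.
Once in a run the grip may slacken for a moment while it holds something.
It also fails if it takes over 210 s, if anything falls off the work surface, if the arm or the gripper's body presses on something with over 40 N, if the wrist force passes 120 N, or if a joint passes its speed limit or range.

ROBOT

A 7-joint arm with a two-finger parallel gripper is mounted at the origin on a cart in front of the work surface, level with it; the furniture and walls round the work are solid. World frame = base frame: x ahead of the robot, y to its left, z up, the work surface at z = 0. Lengths are in m, angles in rad, forces in N, time in s.
With the tool pointing down it reaches from about 0.425 to 0.925 m from the base axis. Payload 6.8 kg.
Tool frame: the origin (TCP) lies midway between the tips of the shut fingers; the grasp point (between the pads) lies 19 mm behind it; z points along the fingers, y is the direction in which the jaws open and shut (so a half turn about z gives the same grasp; the last joint's range is limited). The gripper opens to 85 mm and grips with 20 to 120 N. Pads are 22 mm wide; open, the fingers measure 114 mm over their backs; the gripper's body (76 mm by 85 mm) begins 54 mm behind the grasp point. The pads swing forward as they close: fully open they stand 13 mm farther back than shut.
Start: joints at [-0.108, 0.477, 0.022, 1.555, -0.011, 1.109, -0.083], TCP at [0.675, 0, 0.231] pointing down, gripper open.
Joint ranges: [-2.96, 2.96], [-0.34, 2.1], [-1.41, 1.46], [0.24, 2.44], [-1.37, 4.51], [0.17, 1.92], [-2.96, 2.96]. Speed limits (rad/s): [2.39, 2.39, 3.14, 3.14, 3.14, 3.14, 3.14].

INTERFACE

Orientations are given as a unit quaternion [w, x, y, z].
In Python, from station import readout, eyes, ticket gives the robot as it stands. The module is installed in compiled form; this text tells all that it offers.
- The arm moves only by the shell command python3 -m crank 'ROWS' [FORCE]. ROWS is JSON, a list of rows, each an object of numbers: "jaw": the opening in per cent of the stroke, from 0 (shut) to 100 (fully open); "x", "y", "z": the shift along the tool's x, y, z in mm; "ax", "ay", "az": the turn, a rotation vector about the tool's x, y, z in degrees. In form: [{"jaw": .., "x": .., "y": .., "z": .., "ax": .., "ay": .., "az": ..}, ...]. A call has 1 to 12 rows; each row shifts and turns the commanded pose from where the row before left it, along the tool's axes as they then stand; what a row does not reach is not made up. A row lasts 1/8 s, in which the tool goes at most 62.5 mm and 10.7 degrees, less where a joint would pass 70% of its speed; a pose out of reach is approached as far as the arm can. A call with a gripper value outside its range is refused whole. The fingers move at their own pace and stop on an object; FORCE is the grip in N (left out, the last holds). Time passes only in rows, so rows that do not move let the fingers close. It gives the time, the measured TCP pose, the force and the opening at its end, in the units of the state.
- readout.get_obs(): the state, without advancing time (a new reading comes with each control period).
- eyes.read_camera(name): name is "scene" or "side" or "wrist"; returns (picture, depth): 480x640x3 uint8, red, green, blue; 480x640 float32, m along the optical axis (not along the pixel's ray), 0 where there is no reading.
- eyes.calibration(name): a dict with "fx", "fy", "cx", "cy" (pixels), "R" (3x3) and "t" (3): a world point X has camera coordinates R X + t. Camera axes: x right, y down, z forward; pixel columns grow to the right and rows downward; lengths in m; the calibration is good to about 2 mm. A picture is of the moment at which its call begins: read the wrist's pose just before it. calibration takes no time and is no camera call; for the wrist camera it gives the pose at the moment of the call.
- ticket.hand_in(): hands the job in, once; it reports no verdict.
The state is a dict: "t": time; "q": joint angles; "joint_vel": joint speeds; "joint_torque": joint torques, N m; "eef_pos": TCP position; "tool_rot": TCP orientation; "contact_force": force on the tool from outside, world axes, zero at the start; "torque": the same for the moment, N m; "gripper_width": opening from 0.0 (shut) to 1.0 (fully open).
Only numpy, scipy, OpenCV 4.12 (cv2) and the standard library are available. Lean on these libraries where they do the work, as an engineer would, in place of code of your own. Each camera call takes 0.05 s, during which the arm holds its last target. There are 200 camera calls.

## Working session

There is one attempt and no reset: what is moved stays moved. The work goes in short steps, Python scripts to look and compute and a shell command to move; the robot and the scene stay as the last step left them, time stands still between calls to the robot, and variables do not carry over. Pictures are saved under pics/ and viewed, about 12 in all and at most 16, crops included, and the job is handed in when it is done.

```bash
mkdir -p pics
cat > h.py <<'E'
import numpy as np, cv2, json
from station import readout, eyes, ticket
def snap(n,save=None):
    im,d=eyes.read_camera(n)
    c=eyes.calibration(n)
    if save: cv2.imwrite('pics/'+save,cv2.cvtColor(im,cv2.COLOR_RGB2BGR))
    return im,d,c
def cloud(d,c):
    v,u=np.indices(d.shape)
    P=np.stack([(u-c['cx'])/c['fx']*d,(v-c['cy'])/c['fy']*d,d],-1)
    return (P-np.array(c['t']))@np.array(c['R'])
def ray(u,v,z,c):
    R=np.array(c['R']);o=-R.T@np.array(c['t'])
    r=R.T@np.array([(u-c['cx'])/c['fx'],(v-c['cy'])/c['fy'],1])
    return o+r*(z-o[2])/r[2]
E
python3 - <<'E'
from h import *
print(readout.get_obs())
for n in ['scene','side','wrist']:
    im,d,c=snap(n,n+'0.png'); print(n,{k:np.round(v,3).tolist() for k,v in c.items()})
    np.save(n+'0.npy',d)
E
```

```text
{'t': 0.0, 'q': array([-0.1081127 ,  0.47781898,  0.02233385,  1.55644254, -0.01148435,
        1.10932928, -0.08314083]), 'joint_vel': array([0.00047948, 0.00017461, 0.0010247 , 0.0015671 , 0.00095426,
       0.00092621, 0.00048162]), 'joint_torque': array([-5.45967814e-04, -5.96443820e+01,  1.60769675e+00, -2.81194621e+01,
        1.24063640e-02,  9.39900521e-03,  2.20753498e-05]), 'eef_pos': array([ 6.74401432e-01, -7.80298791e-06,  2.30316729e-01]), 'tool_rot': array([-6.05491680e-04,  7.07104429e-01,  7.07108515e-01, -7.12439997e-04]), 'contact_force': array([-0.16592329,  1.26441459, -0.20754116]), 'torque': array([-0.0157935 , -0.01035841,  0.02926543]), 'gripper_width': 1.00264109996861}
scene {'fx': 537.681, 'fy': 537.681, 'cx': 324.225, 'cy': 251.097, 'R': [[0.828, -0.561, -0.005], [-0.424, -0.619, -0.661], [0.368, 0.549, -0.75]], 't': [-0.436, 0.284, 0.937]}
side {'fx': 443.399, 'fy': 443.399, 'cx': 324.115, 'cy': 233.02, 'R': [[-0.849, -0.529, 0.015], [-0.291, 0.442, -0.848], [0.442, -0.725, -0.529]], 't': [0.415, 0.226, 0.667]}
wrist {'fx': 397.814, 'fy': 397.814, 'cx': 320.379, 'cy': 241.476, 'R': [[1.0, -0.0, -0.002], [0.0, -0.948, 0.319], [-0.002, -0.319, -0.948]], 't': [-0.674, -0.042, 0.381]}
```

View pics/scene0.png

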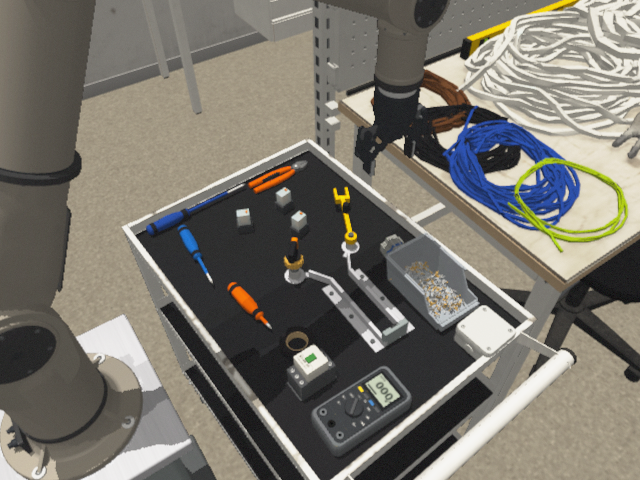

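View pics/wrist0.png

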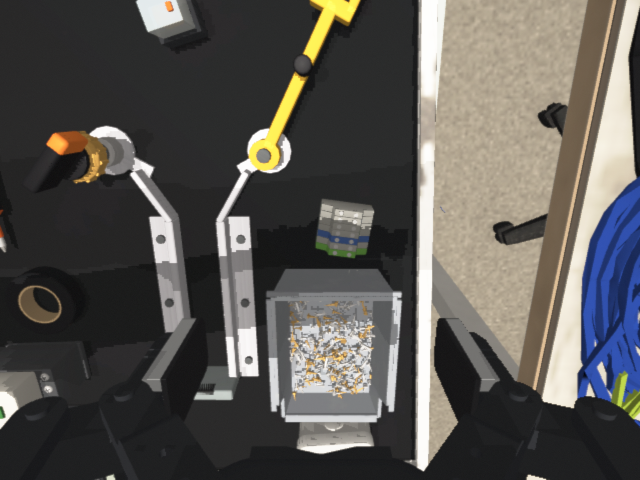

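Run:
```python
from h import *
im,d,c=snap('wrist');P=cloud(d,c)
hsv=cv2.cvtColor(im,cv2.COLOR_RGB2HSV)
print('mat z',np.median(P[100:140,200:230,2]))
# rails: z ~ .02 
m=((abs(P[...,2]-.020)<.003)&(hsv[...,1]<60)&(d>0)).astype(np.uint8)
n,l,s,ce=cv2.connectedComponentsWithStats(m)
for i in range(1,n):
    if s[i,4]>150:
        q=P[l==i]; r=cv2.minAreaRect((q[:,:2]*1000).astype(np.float32)); print('rail?',s[i],np.round(ce[i]),np.round(r[0]),np.round(r[1]),round(r[2],1),q[:,2].mean().round(4))
y=(hsv[...,0]>18)&(hsv[...,0]<32)&(hsv[...,1]>150)&(hsv[...,2]>120)&(P[...,2]>.02)&(P[...,2]<.05)
q=P[y&(np.arange(640)[None]>230)]
r=cv2.minAreaRect((q[:,:2]*1000).astype(np.float32));print('gate',r,q[:,2].max(), np.median(q[:,2]))
for uv in [(264,154),(303,65),(68,142),(100,150),(210,382)]: print(uv,P[uv[1],uv[0]].round(4), im[uv[1],uv[0]])
im,d,c=snap('scene');P=cloud(d,c)
m=((P[...,2]>.045)&(P[...,2]<.07)&(P[...,0]>.3)&(P[...,0]<.95)&(P[...,1]>.1)&(P[...,1]<.5)).astype(np.uint8)
n,l,s,ce=cv2.connectedComponentsWithStats(m)
for i in range(1,n):
    if s[i,4]>40:
        q=P[l==i]; r=cv2.minAreaRect((q[q[:,2]>.047,:2]*1000).astype(np.float32)); print(s[i],np.round(ce[i]),np.round(r[0]),np.round(r[1]),round(r[2],1),q.mean(0).round(3))
```

```text
mat z -8.794183961720274e-05
rail? [158   0  45  46 448] [185.  28.] [561. 145.] [36. 24.] 16.1 0.0212
rail? [ 98 138  20  30 231] [109. 151.] [490.  45.] [13. 25.] 3.9 0.0204
rail? [ 130  171   55  155 1324] [167. 246.] [530. -47.] [ 24. 156.] 9.0 0.0198
rail? [ 203  171   46  213 1820] [227. 281.] [580. -83.] [228.  35.] 83.6 0.0199
rail? [   5  272   72   62 1992] [ 41. 302.] [ 396. -103.] [68. 67.] 30.2 0.0192
rail? [282 274 100   3 195] [332. 275.] [685. -71.] [96.  1.] 0.0 0.0197
rail? [  0 349  81  38 391] [ 51. 358.] [ 389. -162.] [38. 85.] 60.8 0.02
rail? [287 376  88  34 490] [330. 404.] [ 686. -207.] [42. 94.] 88.5 0.0201
rail? [299 422  71  14 299] [334. 426.] [ 689. -255.] [79. 11.] 5.4 0.02
gate ((654.558349609375, 99.23794555664062), (147.45376586914062, 32.675968170166016), 61.88759994506836) 0.04266421371558179 0.03789296149746043
(264, 154) [0.6287 0.0458 0.0433] [134 135 133]
(303, 65) [0.6623 0.1105 0.0632] [87 85 84]
(68, 142) [0.5018 0.0593 0.0933] [157  81  32]
(100, 150) [0.5021 0.0502 0.0554] [116  89  47]
(210, 382) [ 0.5606 -0.1869  0.0302] [92 94 92]
[315  95  51  33 393] [336. 109.] [858. 403.] [ 47. 195.] 1.6 [0.854 0.427 0.059]
[386 145  34  31 199] [402. 160.] [862. 160.] [119.   8.] 89.9 [0.862 0.159 0.061]
[276 188  15  12  99] [283. 193.] [570. 230.] [30. 23.] 15.4 [0.569 0.23  0.05 ]
[343 202   6  11  52] [346. 206.] [658. 109.] [16. 11.] 55.2 [0.658 0.108 0.056]
[237 209  13  10 103] [243. 213.] [462. 226.] [25. 27.] 65.1 [0.461 0.224 0.05 ]
[291 211  16  13 111] [299. 217.] [557. 147.] [30. 22.] 14.5 [0.558 0.145 0.05 ]
```

View pics/side0.png

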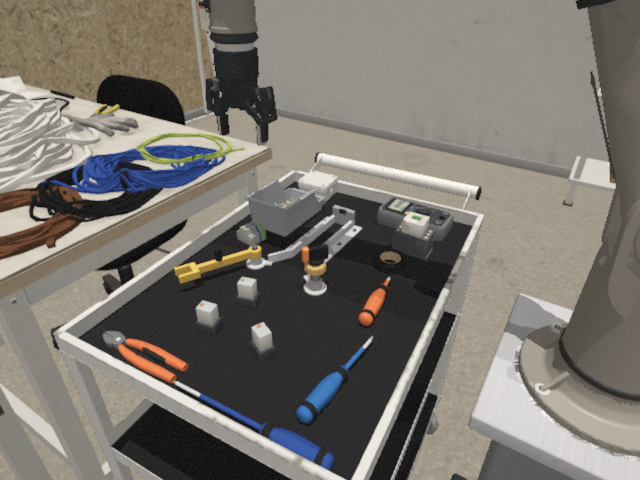

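Run:
```python
from h import *
im,d,c=snap('wrist','w1.png');P=cloud(d,c)
hsv=cv2.cvtColor(im,cv2.COLOR_RGB2HSV)
m=(abs(P[...,2]-.020)<.0025)&(hsv[...,1]<60)
for lo,hi in [(130,200),(200,260)]:
    out=[]
    for v in range(225,325,5):
        u=np.where(m[v,lo:hi])[0]+lo
        if len(u)>2:
            q=P[v,u]; out.append([q[:,0].min(),q[:,0].max(),q[:,1].mean(),q[:,0].mean()])
    o=np.array(out); print(np.polyfit(o[:,2],o[:,0],1),np.polyfit(o[:,2],o[:,1],1),(o[:,1]-o[:,0]).mean(), o[[0,-1]].round(4).tolist())
# stop
m=(abs(P[...,2]-.042)<.003)&(P[...,1]<-.1)&(P[...,0]>.52)&(P[...,0]<.64)
q=P[m];print(len(q));
if len(q)>10: print(cv2.minAreaRect((q[:,:2]*1000).astype(np.float32)), q[:,1].max())
# hinge top
m=(abs(P[...,2]-.0435)<.003)&(abs(P[...,0]-.629)<.03)&(abs(P[...,1]-.045)<.03)
print('hinge',cv2.minAreaRect((P[m][:,:2]*1000).astype(np.float32)))
m=(P[...,2]>.062)&(abs(P[...,0]-.662)<.02)&(abs(P[...,1]-.11)<.02); print('peg',P[m].mean(0))
m=(abs(P[...,2]-.095)<.004)&(P[...,0]<.56)&(P[...,0]>.4)&(P[...,1]>-.05); q=P[m]; print('wing',len(q),cv2.minAreaRect((q[:,:2]*1000).astype(np.float32)))
h=hsv[m]; print('orange',q[(h[:,1]>150)].mean(0),'black',q[h[:,1]<100].mean(0))
```

```text
[-0.00272631  0.5302044 ] [0.00731126 0.53792511] 0.007022388039457222 [[0.53, 0.5372, -0.0212, 0.5342], [0.5305, 0.5344, -0.1202, 0.5325]]
[4.14865707e-04 5.78318762e-01] [0.00071648 0.58545413] 0.007114384322922768 [[0.578, 0.5856, -0.0213, 0.582], [0.5778, 0.5847, -0.1208, 0.5814]]
498
((613.9368286132812, -171.51028442382812), (134.14552307128906, 65.0927505493164), 44.48353576660156) -0.10129185418801415
hinge ((628.6422729492188, 44.104984283447266), (11.602108001708984, 12.647833824157715), 86.39283752441406)
peg [0.66165841 0.11131762 0.06304417]
wing 1311 ((483.51861572265625, 44.88005828857422), (48.841651916503906, 12.797578811645508), 47.541561126708984)
orange [0.49652636 0.05838863 0.09513195] black [0.4806341  0.04040058 0.09538972]
```

```bash
python3 -m crank '[{"x":40,"y":-20},{"x":40,"y":-20},{"x":40,"y":-20},{"x":40,"y":-20},{"x":40,"y":-20},{"x":40,"y":-20},{"jaw":75}]' 25
cat > look.py <<'E'
from h import *
import sys
def relays(save=None):
    im,d,c=snap('wrist',save);P=cloud(d,c)
    m=((P[...,2]>.046)&(P[...,2]<.062)&(P[...,0]>.3)&(P[...,0]<.63)&(P[...,1]>-.18)&(P[...,1]<.5)).astype(np.uint8)
    n,l,s,ce=cv2.connectedComponentsWithStats(m)
    for i in range(1,n):
        if s[i,4]>60:
            q=P[l==i];q=q[(q[:,2]>.0495)]
            if len(q)<30: continue
            r=cv2.minAreaRect((q[:,:2]*1000).astype(np.float32)); w,h=r[1];a=r[2]
            if h>w:a+=90;w,h=h,w
            if a>90:a-=180
            print('c',np.round(r[0]),'size',round(w),round(h),'yaw',round(a,1),'zmed',np.median(q[:,2]).round(4),'px',ce[i].round())
if __name__=='__main__':
    relays(sys.argv[1] if len(sys.argv)>1 else None)
    o=readout.get_obs();print(o['t'],o['eef_pos'].round(4),o['tool_rot'].round(3),o['gripper_width'])
E
python3 look.py w2.png
```

```text
c [560. 147.] size 28 21 yaw 15.0 zmed 0.0522 px [160.  14.]
c [492.  42.] size 40 22 yaw 75.8 zmed 0.0579 px [ 94. 159.]
c [ 391. -168.] size 50 24 yaw -0.1 zmed 0.0523 px [ 33. 377.]
0.35 [0.6749 0.     0.2311] [-0.     0.707  0.707 -0.   ] 1.0027718415712241schema error: expected keys jaw, x, y, z, ax, ay, az
```

View pics/w2.png

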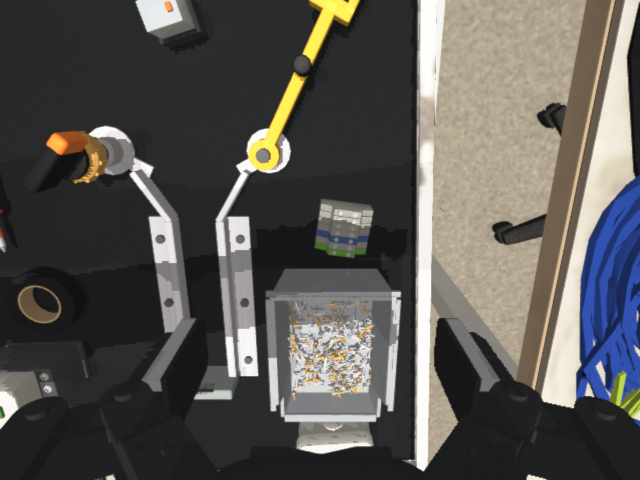

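The move was refused because every row needs all keys; the picture shows an unchanged view. Re-sending with all keys.

```bash
python3 -m crank '[{"jaw":75,"x":42,"y":-20,"z":0,"ax":0,"ay":0,"az":0},{"jaw":75,"x":42,"y":-20,"z":0,"ax":0,"ay":0,"az":0},{"jaw":75,"x":42,"y":-20,"z":0,"ax":0,"ay":0,"az":0},{"jaw":75,"x":42,"y":-20,"z":0,"ax":0,"ay":0,"az":0},{"jaw":75,"x":42,"y":-20,"z":0,"ax":0,"ay":0,"az":0},{"jaw":75,"x":40,"y":-20,"z":0,"ax":0,"ay":0,"az":0},{"jaw":75,"x":0,"y":0,"z":0,"ax":0,"ay":0,"az":0},{"jaw":75,"x":0,"y":0,"z":0,"ax":0,"ay":0,"az":0}]' 25; python3 look.py w3.png
```

```text
t: 1.35
eef_pos: [0.5554, 0.2493, 0.2313]
tool_rot: [0.0, 0.707, 0.707, -0.0]
contact_force: [0.0, -0.4, 0.9]
gripper_width: 0.748
c [572. 232.] size 28 21 yaw 11.4 zmed 0.0521 px [340. 228.]
c [464. 226.] size 28 22 yaw -23.6 zmed 0.0522 px [212. 235.]
c [560. 147.] size 28 22 yaw 16.1 zmed 0.0522 px [325. 318.]
c [484.  50.] size 40 31 yaw -10.2 zmed 0.0576 px [247. 403.]
1.4 [0.5557 0.2486 0.2313] [ 0.     0.708  0.706 -0.   ] 0.7544486673350378
```

View pics/w3.png

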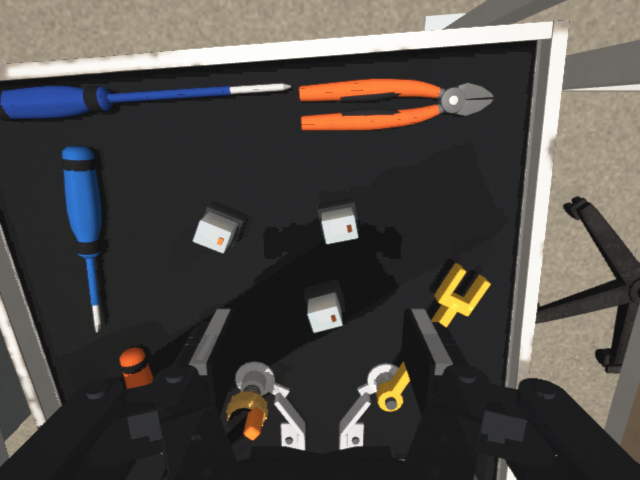

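```bash
python3 -m crank '[{"jaw":70,"x":-51,"y":2,"z":0,"ax":0,"ay":0,"az":0},{"jaw":70,"x":-51,"y":2,"z":0,"ax":0,"ay":0,"az":0},{"jaw":70,"x":0,"y":0,"z":50,"ax":0,"ay":0,"az":-8},{"jaw":70,"x":0,"y":0,"z":50,"ax":0,"ay":0,"az":-8},{"jaw":70,"x":0,"y":0,"z":50,"ax":0,"ay":0,"az":0},{"jaw":70,"x":0,"y":0,"z":35,"ax":0,"ay":0,"az":0},{"jaw":70,"x":0,"y":0,"z":21,"ax":0,"ay":0,"az":0},{"jaw":15,"x":0,"y":0,"z":0,"ax":0,"ay":0,"az":0},{"jaw":15,"x":0,"y":0,"z":0,"ax":0,"ay":0,"az":0},{"jaw":15,"x":0,"y":0,"z":0,"ax":0,"ay":0,"az":0},{"jaw":15,"x":0,"y":0,"z":0,"ax":0,"ay":0,"az":0},{"jaw":15,"x":0,"y":0,"z":0,"ax":0,"ay":0,"az":0}]' 25
```

```text
t: 2.9
eef_pos: [0.5594, 0.148, 0.026]
tool_rot: [0.0, 0.602, 0.799, 0.0]
contact_force: [-0.6, -0.9, 3.4]
gripper_width: 0.323
```

```bash
python3 -m crank '[{"jaw":15,"x":0,"y":-1.5,"z":0,"ax":0,"ay":0,"az":8},{"jaw":15,"x":0,"y":0,"z":0,"ax":0,"ay":0,"az":8},{"jaw":15,"x":-25,"y":0,"z":0,"ax":0,"ay":0,"az":0},{"jaw":15,"x":-25,"y":0,"z":0,"ax":0,"ay":0,"az":0},{"jaw":15,"x":-25,"y":0,"z":0,"ax":0,"ay":0,"az":0},{"jaw":15,"x":-25,"y":0,"z":0,"ax":0,"ay":0,"az":0},{"jaw":15,"x":0,"y":0,"z":0,"ax":0,"ay":0,"az":0}]' 25
```

```text
t: 3.78
eef_pos: [0.5582, 0.045, 0.026]
tool_rot: [0.001, 0.708, 0.706, -0.0]
contact_force: [-0.2, -3.2, 3.9]
gripper_width: 0.319
```

```bash
python3 -m crank '[{"jaw":15,"x":-25,"y":0,"z":0,"ax":0,"ay":0,"az":0},{"jaw":15,"x":-25,"y":0,"z":0,"ax":0,"ay":0,"az":0},{"jaw":15,"x":-25,"y":0,"z":0,"ax":0,"ay":0,"az":0},{"jaw":15,"x":-25,"y":0,"z":0,"ax":0,"ay":0,"az":0},{"jaw":15,"x":-25,"y":0,"z":0,"ax":0,"ay":0,"az":0},{"jaw":15,"x":-25,"y":0,"z":0,"ax":0,"ay":0,"az":0},{"jaw":15,"x":-25,"y":0,"z":0,"ax":0,"ay":0,"az":0},{"jaw":15,"x":-25,"y":0,"z":0,"ax":0,"ay":0,"az":0},{"jaw":15,"x":-10,"y":0,"z":0,"ax":0,"ay":0,"az":0},{"jaw":15,"x":-4,"y":0,"z":0,"ax":0,"ay":0,"az":0},{"jaw":15,"x":0,"y":0,"z":0,"ax":0,"ay":0,"az":0}]' 25
```

```text
t: 5.15
eef_pos: [0.559, -0.164, 0.026]
tool_rot: [0.0, 0.706, 0.708, 0.001]
contact_force: [-0.2, 2.8, 5.5]
gripper_width: 0.323
```

```bash
python3 -m crank '[{"jaw":15,"x":-4,"y":0,"z":0,"ax":0,"ay":0,"az":0},{"jaw":15,"x":-3,"y":0,"z":0,"ax":0,"ay":0,"az":0},{"jaw":15,"x":-3,"y":0,"z":0,"ax":0,"ay":0,"az":0},{"jaw":15,"x":0,"y":0,"z":0,"ax":0,"ay":0,"az":0},{"jaw":15,"x":0,"y":0,"z":0,"ax":0,"ay":0,"az":0}]' 25
```

```text
t: 5.78
eef_pos: [0.5593, -0.1735, 0.026]
tool_rot: [0.0, 0.706, 0.708, 0.001]
contact_force: [0.7, 4.0, 5.6]
gripper_width: 0.322
```

```bash
python3 -m crank '[{"jaw":15,"x":-3,"y":0,"z":0,"ax":0,"ay":0,"az":0},{"jaw":15,"x":-2,"y":0,"z":0,"ax":0,"ay":0,"az":0},{"jaw":15,"x":0,"y":0,"z":0,"ax":0,"ay":0,"az":0}]' 25
```

```text
t: 6.15
eef_pos: [0.5594, -0.175, 0.026]
tool_rot: [-0.001, 0.706, 0.709, 0.002]
contact_force: [-0.6, 12.3, 10.2]
gripper_width: 0.319
```

```bash
python3 -m crank '[{"jaw":60,"x":3,"y":0,"z":0,"ax":0,"ay":0,"az":0},{"jaw":60,"x":0,"y":0,"z":0,"ax":0,"ay":0,"az":0},{"jaw":60,"x":0,"y":0,"z":-50,"ax":0,"ay":0,"az":0},{"jaw":60,"x":0,"y":0,"z":-55,"ax":0,"ay":0,"az":0},{"jaw":60,"x":55,"y":0,"z":0,"ax":0,"ay":0,"az":0},{"jaw":60,"x":55,"y":0,"z":0,"ax":0,"ay":0,"az":0},{"jaw":60,"x":55,"y":0,"z":0,"ax":0,"ay":0,"az":0},{"jaw":60,"x":55,"y":0,"z":0,"ax":0,"ay":0,"az":0},{"jaw":60,"x":55,"y":5,"z":0,"ax":0,"ay":0,"az":0},{"jaw":60,"x":55,"y":5,"z":-50,"ax":0,"ay":0,"az":0},{"jaw":70,"x":55,"y":3,"z":-50,"ax":0,"ay":0,"az":0},{"jaw":70,"x":0,"y":0,"z":0,"ax":0,"ay":0,"az":0}]' 25; python3 look.py
```

```text
t: 7.65
eef_pos: [0.5707, 0.1947, 0.2178]
tool_rot: [0.001, 0.705, 0.709, 0.004]
contact_force: [0.6, -0.2, -0.4]
gripper_width: 0.698
c [571. 229.] size 28 21 yaw 12.2 zmed 0.0501 px [321. 167.]
c [462. 223.] size 28 21 yaw -23.6 zmed 0.0503 px [181. 174.]
c [498.  37.] size 21 5 yaw 72.5 zmed 0.0565 px [240. 379.]
7.7 [0.5698 0.191  0.2155] [0.001 0.706 0.708 0.001] 0.7026153096998298
```

```bash
python3 -m crank '[{"jaw":70,"x":39,"y":1,"z":40,"ax":0,"ay":0,"az":-6},{"jaw":70,"x":0,"y":0,"z":40,"ax":0,"ay":0,"az":-6},{"jaw":70,"x":0,"y":0,"z":50,"ax":0,"ay":0,"az":0},{"jaw":70,"x":0,"y":0,"z":40,"ax":0,"ay":0,"az":0},{"jaw":70,"x":0,"y":0,"z":20,"ax":0,"ay":0,"az":0},{"jaw":70,"x":0,"y":0,"z":0,"ax":0,"ay":0,"az":0},{"jaw":15,"x":0,"y":0,"z":0,"ax":0,"ay":0,"az":0},{"jaw":15,"x":0,"y":0,"z":0,"ax":0,"ay":0,"az":0},{"jaw":15,"x":0,"y":0,"z":0,"ax":0,"ay":0,"az":0},{"jaw":15,"x":0,"y":0,"z":0,"ax":0,"ay":0,"az":0},{"jaw":15,"x":0,"y":0,"z":0,"ax":0,"ay":0,"az":0}]' 25
```

```text
t: 9.07
eef_pos: [0.5717, 0.2284, 0.0261]
tool_rot: [0.001, 0.629, 0.777, 0.001]
contact_force: [0.2, 0.1, 6.1]
gripper_width: 0.321
```

```bash
python3 -m crank '[{"jaw":15,"x":0,"y":0,"z":0,"ax":0,"ay":0,"az":6},{"jaw":15,"x":0,"y":-6,"z":0,"ax":0,"ay":0,"az":6},{"jaw":15,"x":0,"y":-7,"z":0,"ax":0,"ay":0,"az":0},{"jaw":15,"x":-25,"y":0,"z":0,"ax":0,"ay":0,"az":0},{"jaw":15,"x":-25,"y":0,"z":0,"ax":0,"ay":0,"az":0},{"jaw":15,"x":-25,"y":0,"z":0,"ax":0,"ay":0,"az":0},{"jaw":15,"x":-25,"y":0,"z":0,"ax":0,"ay":0,"az":0},{"jaw":15,"x":-25,"y":0,"z":0,"ax":0,"ay":0,"az":0},{"jaw":15,"x":-25,"y":0,"z":0,"ax":0,"ay":0,"az":0},{"jaw":15,"x":-25,"y":0,"z":0,"ax":0,"ay":0,"az":0},{"jaw":15,"x":0,"y":0,"z":0,"ax":0,"ay":0,"az":0}]' 25
```

```text
t: 10.45
eef_pos: [0.5587, 0.051, 0.0259]
tool_rot: [0.001, 0.707, 0.707, 0.001]
contact_force: [1.2, -3.6, 10.9]
gripper_width: 0.32
```

```bash
python3 -m crank '[{"jaw":15,"x":-25,"y":0,"z":0,"ax":0,"ay":0,"az":0},{"jaw":15,"x":-25,"y":0,"z":0,"ax":0,"ay":0,"az":0},{"jaw":15,"x":-25,"y":0,"z":0,"ax":0,"ay":0,"az":0},{"jaw":15,"x":-25,"y":0,"z":0,"ax":0,"ay":0,"az":0},{"jaw":15,"x":-25,"y":0,"z":0,"ax":0,"ay":0,"az":0},{"jaw":15,"x":-25,"y":0,"z":0,"ax":0,"ay":0,"az":0},{"jaw":15,"x":-25,"y":0,"z":0,"ax":0,"ay":0,"az":0},{"jaw":15,"x":-10,"y":0,"z":0,"ax":0,"ay":0,"az":0},{"jaw":15,"x":-4,"y":0,"z":0,"ax":0,"ay":0,"az":0},{"jaw":15,"x":-4,"y":0,"z":0,"ax":0,"ay":0,"az":0},{"jaw":15,"x":-3,"y":0,"z":0,"ax":0,"ay":0,"az":0},{"jaw":15,"x":0,"y":0,"z":0,"ax":0,"ay":0,"az":0}]' 25
```

```text
t: 11.95
eef_pos: [0.5584, -0.1403, 0.0254]
tool_rot: [-0.001, 0.705, 0.709, 0.002]
contact_force: [0.7, 6.4, 8.8]
gripper_width: 0.321
```

```bash
python3 -m crank '[{"jaw":15,"x":-4,"y":0,"z":0,"ax":0,"ay":0,"az":0},{"jaw":15,"x":-3,"y":0,"z":0,"ax":0,"ay":0,"az":0},{"jaw":15,"x":0,"y":0,"z":0,"ax":0,"ay":0,"az":0},{"jaw":15,"x":0,"y":0,"z":0,"ax":0,"ay":0,"az":0}]' 25
```

```text
t: 12.45
eef_pos: [0.5584, -0.147, 0.0254]
tool_rot: [-0.001, 0.705, 0.709, 0.002]
contact_force: [0.7, 6.7, 10.0]
gripper_width: 0.323
```

```bash
python3 -m crank '[{"jaw":15,"x":-3,"y":0,"z":0,"ax":0,"ay":0,"az":0},{"jaw":15,"x":-2,"y":0,"z":0,"ax":0,"ay":0,"az":0},{"jaw":15,"x":0,"y":0,"z":0,"ax":0,"ay":0,"az":0}]' 25
```

```text
t: 12.82
eef_pos: [0.5584, -0.1517, 0.0254]
tool_rot: [-0.001, 0.705, 0.709, 0.002]
contact_force: [0.2, 7.1, 10.8]
gripper_width: 0.321
```

```bash
python3 -m crank '[{"jaw":15,"x":-2,"y":0,"z":0,"ax":0,"ay":0,"az":0},{"jaw":15,"x":-2,"y":0,"z":0,"ax":0,"ay":0,"az":0},{"jaw":15,"x":0,"y":0,"z":0,"ax":0,"ay":0,"az":0}]' 25; python3 look.py w4.png
```

```text
t: 13.2
eef_pos: [0.5586, -0.1527, 0.0254]
tool_rot: [-0.002, 0.704, 0.71, 0.003]
contact_force: [-0.5, 13.5, 12.1]
gripper_width: 0.321
c [ 559. -158.] size 55 45 yaw -0.0 zmed 0.053 px [321. 360.]
13.25 [ 0.5586 -0.1527  0.0254] [-0.002  0.704  0.71   0.003] 0.32667570212772734
```

View pics/w4.png

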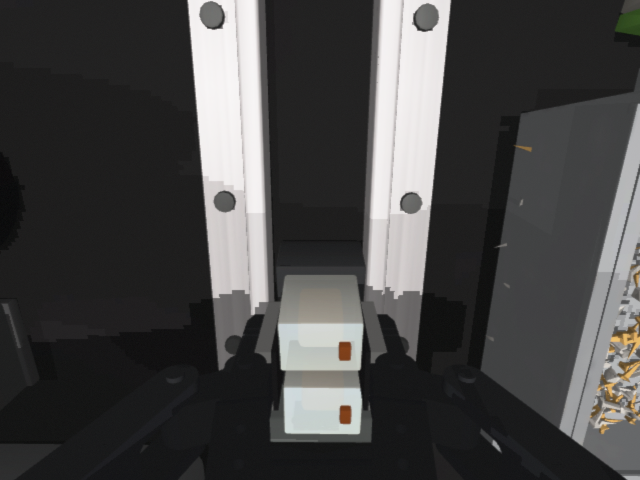

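Picture: both relays in file, tabs at (345,351) and (345,414), pressed to the stop. On to the third.

```bash
python3 -m crank '[{"jaw":60,"x":2,"y":0,"z":0,"ax":0,"ay":0,"az":0},{"jaw":60,"x":0,"y":0,"z":0,"ax":0,"ay":0,"az":0},{"jaw":60,"x":0,"y":0,"z":-50,"ax":0,"ay":0,"az":0},{"jaw":60,"x":0,"y":0,"z":-55,"ax":0,"ay":0,"az":0},{"jaw":60,"x":55,"y":0,"z":-40,"ax":0,"ay":0,"az":0},{"jaw":60,"x":55,"y":-10,"z":-40,"ax":0,"ay":0,"az":0},{"jaw":60,"x":55,"y":-20,"z":0,"ax":0,"ay":0,"az":0},{"jaw":60,"x":55,"y":-20,"z":0,"ax":0,"ay":0,"az":0},{"jaw":70,"x":55,"y":-20,"z":0,"ax":0,"ay":0,"az":8},{"jaw":70,"x":55,"y":-15,"z":0,"ax":0,"ay":0,"az":8},{"jaw":70,"x":0,"y":0,"z":0,"ax":0,"ay":0,"az":8},{"jaw":70,"x":0,"y":0,"z":0,"ax":0,"ay":0,"az":0}]' 25; python3 look.py
```

```text
t: 14.75
eef_pos: [0.4807, 0.1641, 0.2021]
tool_rot: [0.0, 0.838, 0.546, -0.0]
contact_force: [-0.0, -1.2, 0.1]
gripper_width: 0.7
c [463. 226.] size 28 21 yaw -22.4 zmed 0.0521 px [263. 153.]
c [479.  53.] size 40 21 yaw 21.5 zmed 0.0577 px [372. 334.]
14.8 [0.481  0.1634 0.2021] [ 0.     0.838  0.546 -0.   ] 0.6974281314381455
```

```bash
python3 -m crank '[{"jaw":70,"x":25,"y":-21,"z":40,"ax":0,"ay":0,"az":-1},{"jaw":70,"x":25,"y":-21,"z":40,"ax":0,"ay":0,"az":0},{"jaw":70,"x":0,"y":0,"z":40,"ax":0,"ay":0,"az":0},{"jaw":70,"x":0,"y":0,"z":36,"ax":0,"ay":0,"az":0},{"jaw":70,"x":0,"y":0,"z":20,"ax":0,"ay":0,"az":0},{"jaw":70,"x":0,"y":0,"z":0,"ax":0,"ay":0,"az":0},{"jaw":15,"x":0,"y":0,"z":0,"ax":0,"ay":0,"az":0},{"jaw":15,"x":0,"y":0,"z":0,"ax":0,"ay":0,"az":0},{"jaw":15,"x":0,"y":0,"z":0,"ax":0,"ay":0,"az":0},{"jaw":15,"x":0,"y":0,"z":0,"ax":0,"ay":0,"az":0},{"jaw":15,"x":0,"y":0,"z":0,"ax":0,"ay":0,"az":0}]' 25
```

```text
t: 16.18
eef_pos: [0.4634, 0.2271, 0.0275]
tool_rot: [0.0, 0.834, 0.552, 0.001]
contact_force: [-0.9, -1.4, 7.3]
gripper_width: 0.32
```

```bash
python3 -m crank '[{"jaw":15,"x":0,"y":0,"z":0,"ax":0,"ay":0,"az":-8},{"jaw":15,"x":0,"y":0,"z":0,"ax":0,"ay":0,"az":-8},{"jaw":15,"x":0,"y":0,"z":0,"ax":0,"ay":0,"az":-7},{"jaw":15,"x":0,"y":24,"z":0,"ax":0,"ay":0,"az":0},{"jaw":15,"x":0,"y":24,"z":0,"ax":0,"ay":0,"az":0},{"jaw":15,"x":0,"y":24,"z":0,"ax":0,"ay":0,"az":0},{"jaw":15,"x":0,"y":23,"z":0,"ax":0,"ay":0,"az":0},{"jaw":15,"x":-25,"y":0,"z":0,"ax":0,"ay":0,"az":0},{"jaw":15,"x":-25,"y":0,"z":0,"ax":0,"ay":0,"az":0},{"jaw":15,"x":-25,"y":0,"z":0,"ax":0,"ay":0,"az":0},{"jaw":15,"x":-25,"y":0,"z":0,"ax":0,"ay":0,"az":0},{"jaw":15,"x":0,"y":0,"z":0,"ax":0,"ay":0,"az":0}]' 25
```

```text
t: 17.68
eef_pos: [0.5582, 0.1244, 0.0272]
tool_rot: [0.001, 0.708, 0.706, -0.0]
contact_force: [-0.7, -4.9, 5.8]
gripper_width: 0.322
```

```bash
python3 -m crank '[{"jaw":15,"x":-25,"y":0,"z":0,"ax":0,"ay":0,"az":0},{"jaw":15,"x":-25,"y":0,"z":0,"ax":0,"ay":0,"az":0},{"jaw":15,"x":-25,"y":0,"z":0,"ax":0,"ay":0,"az":0},{"jaw":15,"x":-25,"y":0,"z":0,"ax":0,"ay":0,"az":0},{"jaw":15,"x":-25,"y":0,"z":0,"ax":0,"ay":0,"az":0},{"jaw":15,"x":-25,"y":0,"z":0,"ax":0,"ay":0,"az":0},{"jaw":15,"x":-25,"y":0,"z":0,"ax":0,"ay":0,"az":0},{"jaw":15,"x":-25,"y":0,"z":0,"ax":0,"ay":0,"az":0},{"jaw":15,"x":-25,"y":0,"z":0,"ax":0,"ay":0,"az":0},{"jaw":15,"x":-8,"y":0,"z":0,"ax":0,"ay":0,"az":0},{"jaw":15,"x":-4,"y":0,"z":0,"ax":0,"ay":0,"az":0},{"jaw":15,"x":0,"y":0,"z":0,"ax":0,"ay":0,"az":0}]' 25
```

```text
t: 19.18
eef_pos: [0.5586, -0.1081, 0.0272]
tool_rot: [0.0, 0.707, 0.708, 0.001]
contact_force: [-1.2, 2.3, 5.0]
gripper_width: 0.323
```

```bash
python3 -m crank '[{"jaw":15,"x":-4,"y":0,"z":0,"ax":0,"ay":0,"az":0},{"jaw":15,"x":-3,"y":0,"z":0,"ax":0,"ay":0,"az":0},{"jaw":15,"x":-3,"y":0,"z":0,"ax":0,"ay":0,"az":0},{"jaw":15,"x":-2,"y":0,"z":0,"ax":0,"ay":0,"az":0},{"jaw":15,"x":0,"y":0,"z":0,"ax":0,"ay":0,"az":0}]' 25
```

```text
t: 19.8
eef_pos: [0.5587, -0.1184, 0.0272]
tool_rot: [-0.0, 0.706, 0.708, 0.002]
contact_force: [-0.2, 5.0, 5.8]
gripper_width: 0.32
```

```bash
python3 -m crank '[{"jaw":15,"x":-2,"y":0,"z":0,"ax":0,"ay":0,"az":0},{"jaw":15,"x":-2,"y":0,"z":0,"ax":0,"ay":0,"az":0},{"jaw":15,"x":0,"y":0,"z":0,"ax":0,"ay":0,"az":0}]' 25
```

```text
t: 20.18
eef_pos: [0.5588, -0.1188, 0.0272]
tool_rot: [-0.002, 0.705, 0.709, 0.003]
contact_force: [-1.2, 13.5, 8.9]
gripper_width: 0.324
```

```bash
python3 -m crank '[{"jaw":60,"x":2,"y":0,"z":0,"ax":0,"ay":0,"az":0},{"jaw":60,"x":0,"y":0,"z":0,"ax":0,"ay":0,"az":0},{"jaw":60,"x":0,"y":0,"z":-50,"ax":0,"ay":0,"az":0},{"jaw":60,"x":0,"y":0,"z":-55,"ax":0,"ay":0,"az":0},{"jaw":60,"x":45,"y":15,"z":-45,"ax":0,"ay":0,"az":0},{"jaw":60,"x":45,"y":15,"z":-45,"ax":0,"ay":0,"az":0},{"jaw":40,"x":30,"y":15,"z":0,"ax":0,"ay":0,"az":0},{"jaw":40,"x":0,"y":0,"z":0,"ax":0,"ay":0,"az":0},{"jaw":40,"x":0,"y":0,"z":0,"ax":0,"ay":0,"az":0}]' 25
cat > l2.py <<'E'
from look import *
im,d,c=snap('wrist','w5.png');P=cloud(d,c)
m=(P[...,2]>.049)&(P[...,2]<.06)&(P[...,1]<-.05)&(abs(P[...,0]-.558)<.025)
q=P[m];print('row',len(q),q.min(0).round(4),q.max(0).round(4))
m=(P[...,2]>.06)&(P[...,2]<.068)&(P[...,1]>.02)&(P[...,0]>.52)&(P[...,0]<.72); print('peg',m.sum(),P[m].mean(0).round(4))
relays()
im,d,c=snap('scene','s5.png')
cv2.imwrite('pics/mix5.png',np.hstack([cv2.imread('pics/w5.png')[:,:400][:,:],cv2.resize(cv2.imread('pics/s5.png')[150:390,220:420],(400,480))]))
o=readout.get_obs();print(o['t'],o['eef_pos'].round(4),o['tool_rot'].round(3))
E
python3 l2.py
```

```text
t: 21.3
eef_pos: [0.6006, -0.0093, 0.2167]
tool_rot: [-0.0, 0.708, 0.707, -0.001]
contact_force: [0.3, -0.5, -0.5]
gripper_width: 0.4
row 942 [ 0.5536 -0.1842  0.0491] [ 0.5734 -0.1079  0.0566]
peg 358 [0.661  0.1105 0.0624]
c [493.  39.] size 39 15 yaw 61.1 zmed 0.0584 px [181. 151.]
c [ 568. -118.] size 22 9 yaw 88.1 zmed 0.0524 px [284. 333.]
c [ 566. -146.] size 22 14 yaw 88.5 zmed 0.0522 px [284. 360.]
c [ 378. -169.] size 75 25 yaw 2.1 zmed 0.0521 px [ 90. 377.]
c [ 564. -171.] size 20 17 yaw 0.3 zmed 0.0524 px [283. 383.]
21.45 [ 0.6005 -0.0097  0.2168] [-0.     0.708  0.706 -0.001]
```

View pics/mix5.png

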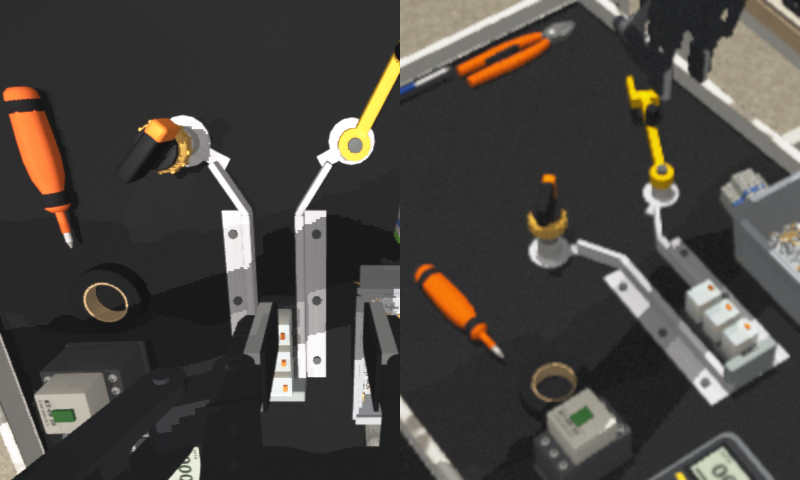

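Row of three closed up at the stop (right half, tabs at about (712,287), (728,306), (743,326)). Now the gate peg.

```bash
python3 -m crank '[{"jaw":40,"x":40,"y":20,"z":0,"ax":0,"ay":0,"az":0},{"jaw":40,"x":40,"y":20,"z":0,"ax":0,"ay":0,"az":0},{"jaw":40,"x":41,"y":21,"z":20,"ax":0,"ay":0,"az":0},{"jaw":40,"x":0,"y":0,"z":50,"ax":0,"ay":0,"az":0},{"jaw":40,"x":0,"y":0,"z":50,"ax":0,"ay":0,"az":0},{"jaw":40,"x":0,"y":0,"z":30,"ax":0,"ay":0,"az":0},{"jaw":40,"x":0,"y":0,"z":21,"ax":0,"ay":0,"az":0},{"jaw":5,"x":0,"y":0,"z":0,"ax":0,"ay":0,"az":0},{"jaw":5,"x":0,"y":0,"z":0,"ax":0,"ay":0,"az":0},{"jaw":5,"x":0,"y":0,"z":0,"ax":0,"ay":0,"az":0},{"jaw":5,"x":0,"y":0,"z":0,"ax":0,"ay":0,"az":0}]' 25
```

```text
t: 22.82
eef_pos: [0.6614, 0.1125, 0.046]
tool_rot: [-0.0, 0.707, 0.707, -0.001]
contact_force: [-0.1, -1.0, -11.9]
gripper_width: 0.148
```

```bash
python3 -m crank '[{"jaw":5,"x":5.4,"y":-14.8,"z":0,"ax":0,"ay":0,"az":0},{"jaw":5,"x":2.2,"y":-15.5,"z":0,"ax":0,"ay":0,"az":0},{"jaw":5,"x":-1.1,"y":-15.6,"z":0,"ax":0,"ay":0,"az":0},{"jaw":5,"x":-4.4,"y":-15.1,"z":0,"ax":0,"ay":0,"az":0},{"jaw":5,"x":-7.3,"y":-13.8,"z":0,"ax":0,"ay":0,"az":0},{"jaw":5,"x":-10.1,"y":-12.1,"z":0,"ax":0,"ay":0,"az":0},{"jaw":5,"x":-12.4,"y":-9.6,"z":0,"ax":0,"ay":0,"az":0},{"jaw":5,"x":-14,"y":-6.9,"z":0,"ax":0,"ay":0,"az":0},{"jaw":5,"x":-15.3,"y":-3.8,"z":0,"ax":0,"ay":0,"az":0},{"jaw":5,"x":-10.4,"y":-0.7,"z":0,"ax":0,"ay":0,"az":0},{"jaw":5,"x":-3,"y":0,"z":0,"ax":0,"ay":0,"az":0},{"jaw":5,"x":0,"y":0,"z":0,"ax":0,"ay":0,"az":0}]' 25
```

```text
t: 24.32
eef_pos: [0.5523, 0.0401, 0.0469]
tool_rot: [-0.0, 0.708, 0.706, -0.002]
contact_force: [-7.4, 0.4, 2.3]
gripper_width: 0.147
```

```bash
python3 -m crank '[{"jaw":5,"x":-3,"y":1,"z":0,"ax":0,"ay":0,"az":0},{"jaw":5,"x":-2,"y":0,"z":0,"ax":0,"ay":0,"az":0},{"jaw":5,"x":0,"y":0,"z":0,"ax":0,"ay":0,"az":0},{"jaw":5,"x":0,"y":0,"z":0,"ax":0,"ay":0,"az":0}]' 25
```

```text
t: 24.82
eef_pos: [0.5524, 0.0399, 0.0469]
tool_rot: [-0.002, 0.706, 0.708, -0.001]
contact_force: [-10.2, 9.5, 2.9]
gripper_width: 0.148
```

```bash
python3 -m crank '[{"jaw":40,"x":3,"y":0,"z":0,"ax":0,"ay":0,"az":0},{"jaw":40,"x":0,"y":0,"z":0,"ax":0,"ay":0,"az":0},{"jaw":40,"x":0,"y":0,"z":-50,"ax":0,"ay":0,"az":0},{"jaw":40,"x":0,"y":0,"z":-50,"ax":0,"ay":0,"az":0},{"jaw":40,"x":-25,"y":0,"z":-50,"ax":0,"ay":0,"az":0},{"jaw":40,"x":-30,"y":-35,"z":0,"ax":0,"ay":0,"az":0},{"jaw":40,"x":0,"y":-34,"z":0,"ax":0,"ay":0,"az":0},{"jaw":40,"x":0,"y":0,"z":0,"ax":0,"ay":0,"az":0},{"jaw":40,"x":0,"y":0,"z":0,"ax":0,"ay":0,"az":0}]' 25
cat > l3.py <<'E'
from look import *
im,d,c=snap('wrist','w6.png');P=cloud(d,c);hsv=cv2.cvtColor(im,cv2.COLOR_RGB2HSV)
m=(abs(P[...,2]-.095)<.004)&(P[...,0]<.56)&(P[...,0]>.4)&(abs(P[...,1]-.045)<.04); q=P[m]; print('wing',len(q),cv2.minAreaRect((q[:,:2]*1000).astype(np.float32)))
h=hsv[m]; print('orange',q[(h[:,1]>150)].mean(0),'black',q[h[:,1]<100].mean(0))
m=(P[...,2]>.06)&(P[...,2]<.067)&(P[...,1]>.02)&(abs(P[...,0]-.553)<.02); print('peg',m.sum(),P[m].mean(0).round(4))
m=(P[...,2]>.049)&(P[...,2]<.06)&(P[...,1]<-.05)&(abs(P[...,0]-.558)<.025);q=P[m];
if len(q):print('row',len(q),q.min(0).round(4),q.max(0).round(4))
o=readout.get_obs();print(o['t'],o['eef_pos'].round(4),o['tool_rot'].round(3),o['q'].round(2))
E
python3 l3.py
```

```text
t: 25.95
eef_pos: [0.4874, -0.015, 0.1972]
tool_rot: [0.001, 0.707, 0.707, 0.001]
contact_force: [0.3, 0.1, 0.2]
gripper_width: 0.396
wing 1608 ((482.71990966796875, 45.022891998291016), (48.39411926269531, 12.29700756072998), 48.427310943603516)
orange [0.49530961 0.05888706 0.09525367] black [0.47934    0.04162229 0.09527567]
peg 327 [0.552  0.045  0.0624]
row 264 [ 0.5597 -0.1287  0.0492] [ 0.5727 -0.1066  0.0561]
26.0 [ 0.4876 -0.0146  0.197 ] [0.001 0.707 0.707 0.001] [ 0.29  0.24 -0.44  2.01  0.13  0.92 -0.22]
```

View pics/w6.png

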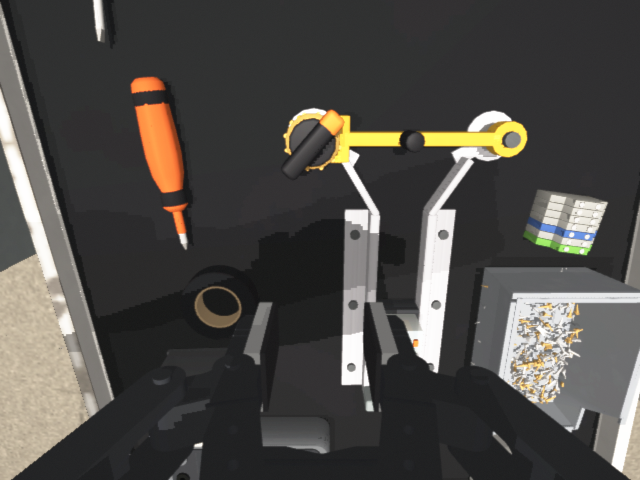

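```bash
python3 -m crank '[{"jaw":40,"x":30,"y":-2,"z":0,"ax":0,"ay":0,"az":0},{"jaw":40,"x":29.7,"y":-2.5,"z":0,"ax":0,"ay":0,"az":0},{"jaw":40,"x":0,"y":0,"z":0,"ax":0,"ay":0,"az":10.5},{"jaw":40,"x":0,"y":0,"z":0,"ax":0,"ay":0,"az":10.5},{"jaw":40,"x":0,"y":0,"z":0,"ax":0,"ay":0,"az":10.5},{"jaw":40,"x":0,"y":0,"z":0,"ax":0,"ay":0,"az":10.5},{"jaw":40,"x":0,"y":0,"z":45,"ax":0,"ay":0,"az":0},{"jaw":40,"x":0,"y":0,"z":40,"ax":0,"ay":0,"az":0},{"jaw":40,"x":0,"y":0,"z":20,"ax":0,"ay":0,"az":0},{"jaw":40,"x":0,"y":0,"z":0,"ax":0,"ay":0,"az":0}]' 25; python3 -c "
from h import *
o=readout.get_obs();print(o['eef_pos'].round(4),o['q'].round(2))"
```

```text
t: 27.25
eef_pos: [0.4815, 0.0456, 0.09]
tool_rot: [-0.001, 0.913, 0.407, -0.001]
contact_force: [-0.4, 0.5, -0.5]
gripper_width: 0.396
[0.4815 0.0456 0.09  ] [ 0.06  0.39 -0.34  2.11  0.2   0.68 -1.14]
```

```bash
python3 -m crank '[{"jaw":40,"x":0.5,"y":1,"z":17,"ax":0,"ay":0,"az":0},{"jaw":40,"x":0,"y":0,"z":0,"ax":0,"ay":0,"az":0},{"jaw":3,"x":0,"y":0,"z":0,"ax":0,"ay":0,"az":0},{"jaw":3,"x":0,"y":0,"z":0,"ax":0,"ay":0,"az":0},{"jaw":3,"x":0,"y":0,"z":0,"ax":0,"ay":0,"az":0},{"jaw":3,"x":0,"y":0,"z":0,"ax":0,"ay":0,"az":0}]' 50
```

```text
t: 28.0
eef_pos: [0.4828, 0.0455, 0.075]
tool_rot: [-0.0, 0.913, 0.407, 0.0]
contact_force: [-3.6, 1.9, 5.7]
gripper_width: 0.131
```

```bash
python3 -m crank '[{"jaw":3,"x":0,"y":0,"z":0,"ax":0,"ay":0,"az":-10},{"jaw":3,"x":0,"y":0,"z":0,"ax":0,"ay":0,"az":-10},{"jaw":3,"x":0,"y":0,"z":0,"ax":0,"ay":0,"az":-10},{"jaw":3,"x":0,"y":0,"z":0,"ax":0,"ay":0,"az":-10},{"jaw":3,"x":0,"y":0,"z":0,"ax":0,"ay":0,"az":-10},{"jaw":3,"x":0,"y":0,"z":0,"ax":0,"ay":0,"az":-9},{"jaw":3,"x":0,"y":0,"z":0,"ax":0,"ay":0,"az":0},{"jaw":3,"x":0,"y":0,"z":0,"ax":0,"ay":0,"az":0}]' 50
python3 - <<'E'
from h import *
o=readout.get_obs();print(o['eef_pos'].round(4),o['q'].round(2),o['torque'].round(2),o['tool_rot'])
im,d,c=snap('side','k7.png');cv2.imwrite('pics/k7c.png',cv2.resize(cv2.imread('pics/k7.png')[210:330,240:400],None,fx=4,fy=4))
E
```

```text
t: 29.0
eef_pos: [0.4821, 0.0457, 0.075]
tool_rot: [-0.0, 0.595, 0.804, -0.0]
contact_force: [-5.8, 2.9, 9.2]
gripper_width: 0.128
[0.4821 0.0457 0.075 ] [ 0.25  0.45 -0.57  2.1   0.38  0.69 -0.28] [0.54 1.23 0.1 ] [-3.32993773e-04  5.94617145e-01  8.04008910e-01 -1.08992373e-04]
```

View pics/k7c.png

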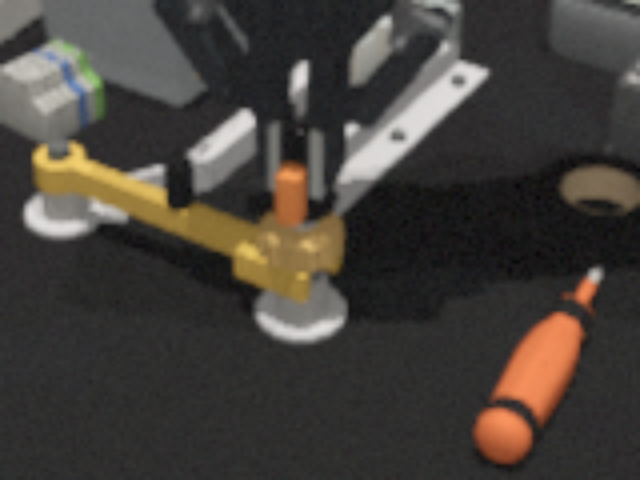

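The knob is held with its orange end at (290,190) and the nut seems to sit on the fork. I'll check the nut's height by depth against the start.

Run:
```python
from h import *
def f(im,d,c):
    P=cloud(d,c);h=cv2.cvtColor(im,cv2.COLOR_RGB2HSV)
    m=(np.hypot(P[...,0]-.483,P[...,1]-.045)<.026)&(h[...,0]>14)&(h[...,0]<30)&(h[...,1]>90)&(P[...,2]>.038)
    q=P[m][:,2];print(len(q),np.percentile(q,[2,10,50,90,98]).round(4))
im0=cv2.cvtColor(cv2.imread('pics/side0.png'),cv2.COLOR_BGR2RGB);c=eyes.calibration('side')
f(im0,np.load('side0.npy'),c)
im,d,c=snap('side');f(im,d,c)
```

```text
226 [0.0459 0.0479 0.0566 0.0609 0.0664]
246 [0.0384 0.0412 0.0511 0.0554 0.0642]
```

Nut dropped by 5.5 mm. Tightening now.

```bash
python3 -m crank '[{"jaw":3,"x":0,"y":0,"z":0,"ax":0,"ay":0,"az":10},{"jaw":3,"x":0,"y":0,"z":0,"ax":0,"ay":0,"az":10},{"jaw":3,"x":0,"y":0,"z":0,"ax":0,"ay":0,"az":10},{"jaw":3,"x":0,"y":0,"z":0,"ax":0,"ay":0,"az":10},{"jaw":3,"x":0,"y":0,"z":0,"ax":0,"ay":0,"az":10},{"jaw":3,"x":0,"y":0,"z":0,"ax":0,"ay":0,"az":10},{"jaw":3,"x":0,"y":0,"z":0,"ax":0,"ay":0,"az":10},{"jaw":3,"x":0,"y":0,"z":0,"ax":0,"ay":0,"az":0}]' 50; python3 -c "
from h import *
o=readout.get_obs();print(o['eef_pos'].round(4),o['q'].round(2),o['torque'].round(2))"
```

```text
t: 30.1
eef_pos: [0.4829, 0.0454, 0.075]
tool_rot: [0.0, 0.948, 0.317, 0.0]
contact_force: [-2.9, 1.2, 6.1]
gripper_width: 0.127
[0.4829 0.0454 0.075 ] [ 0.01  0.41 -0.28  2.12  0.19  0.64 -1.32] [0.24 0.63 0.02]
```

```bash
python3 -m crank '[{"jaw":3,"x":0,"y":0,"z":0,"ax":0,"ay":0,"az":10},{"jaw":3,"x":0,"y":0,"z":0,"ax":0,"ay":0,"az":10},{"jaw":3,"x":0,"y":0,"z":0,"ax":0,"ay":0,"az":10},{"jaw":3,"x":0,"y":0,"z":0,"ax":0,"ay":0,"az":10},{"jaw":3,"x":0,"y":0,"z":0,"ax":0,"ay":0,"az":10},{"jaw":3,"x":0,"y":0,"z":0,"ax":0,"ay":0,"az":10},{"jaw":3,"x":0,"y":0,"z":0,"ax":0,"ay":0,"az":10},{"jaw":3,"x":0,"y":0,"z":0,"ax":0,"ay":0,"az":5},{"jaw":3,"x":0,"y":0,"z":0,"ax":0,"ay":0,"az":0},{"jaw":3,"x":0,"y":0,"z":0,"ax":0,"ay":0,"az":0}]' 50; python3 -c "
from h import *
o=readout.get_obs();print(o['eef_pos'].round(4),o['q'].round(2),o['torque'].round(2))"
```

```text
t: 31.35
eef_pos: [0.4828, 0.0445, 0.075]
tool_rot: [0.0, 0.946, -0.325, 0.0]
contact_force: [-3.0, -0.8, 8.3]
gripper_width: 0.127
[0.4828 0.0445 0.075 ] [-0.26  0.39  0.04  2.13 -0.03  0.61 -2.43] [-0.29  0.69 -0.06]
```

```bash
python3 -m crank '[{"jaw":40,"x":0,"y":0,"z":0,"ax":0,"ay":0,"az":0},{"jaw":40,"x":0,"y":0,"z":0,"ax":0,"ay":0,"az":0},{"jaw":40,"x":0,"y":0,"z":-40,"ax":0,"ay":0,"az":0},{"jaw":40,"x":0,"y":0,"z":-50,"ax":0,"ay":0,"az":0},{"jaw":40,"x":0,"y":0,"z":-50,"ax":0,"ay":0,"az":-10},{"jaw":40,"x":0,"y":0,"z":0,"ax":0,"ay":0,"az":-10},{"jaw":40,"x":0,"y":0,"z":0,"ax":0,"ay":0,"az":-10},{"jaw":40,"x":0,"y":0,"z":0,"ax":0,"ay":0,"az":-10},{"jaw":40,"x":0,"y":0,"z":0,"ax":0,"ay":0,"az":-10},{"jaw":40,"x":0,"y":0,"z":0,"ax":0,"ay":0,"az":-10},{"jaw":40,"x":0,"y":0,"z":0,"ax":0,"ay":0,"az":-10},{"jaw":40,"x":0,"y":0,"z":0,"ax":0,"ay":0,"az":-10}]' 25
python3 -m crank '[{"jaw":40,"x":0,"y":0,"z":0,"ax":0,"ay":0,"az":-10},{"jaw":40,"x":0,"y":0,"z":0,"ax":0,"ay":0,"az":-10},{"jaw":40,"x":0,"y":0,"z":0,"ax":0,"ay":0,"az":-10},{"jaw":40,"x":0,"y":0,"z":0,"ax":0,"ay":0,"az":-10},{"jaw":40,"x":0,"y":0,"z":0,"ax":0,"ay":0,"az":-8},{"jaw":40,"x":-30,"y":20,"z":0,"ax":0,"ay":0,"az":0},{"jaw":40,"x":-30,"y":20,"z":0,"ax":0,"ay":0,"az":0},{"jaw":40,"x":0,"y":0,"z":0,"ax":0,"ay":0,"az":0},{"jaw":40,"x":0,"y":0,"z":0,"ax":0,"ay":0,"az":0}]'
sed -i 's/w6.png/w8.png/' l3.py; python3 l3.py
python3 - <<'E'
from h import *
im,d,c=snap('scene','s8.png')
im2,d,c=snap('side');P=cloud(d,c);h=cv2.cvtColor(im2,cv2.COLOR_RGB2HSV)
m=(np.hypot(P[...,0]-.483,P[...,1]-.045)<.026)&(h[...,0]>14)&(h[...,0]<30)&(h[...,1]>90)&(P[...,2]>.038)
print(np.percentile(P[m][:,2],[2,10,50,90,98]).round(4))
P=cloud(*snap('scene')[1:]);m=(P[...,2]>.0495)&(P[...,2]<.06)&(P[...,1]<-.05)&(P[...,1]>-.19)&(abs(P[...,0]-.558)<.025);q=P[m];print('row',len(q),q.min(0).round(4),q.max(0).round(4))
cv2.imwrite('pics/mix8.png',np.hstack([cv2.imread('pics/w8.png')[:,200:600],cv2.resize(cv2.imread('pics/s8.png')[150:390,220:420],(400,480))]))
E
```

```text
t: 32.85
eef_pos: [0.4829, 0.045, 0.2143]
tool_rot: [0.0, 0.932, 0.361, 0.0]
contact_force: [-0.5, -0.1, -0.4]
gripper_width: 0.397
t: 33.98
eef_pos: [0.5225, -0.0145, 0.2142]
tool_rot: [-0.0, 0.707, 0.707, -0.0]
contact_force: [0.4, 0.2, 0.2]
gripper_width: 0.401
wing 1440 ((482.5626220703125, 44.90327072143555), (12.444068908691406, 48.383663177490234), 52.2880859375)
orange [0.49756005 0.03376227 0.09552226] black [0.47849716 0.04863346 0.09545231]
peg 290 [0.5521 0.0451 0.0627]
row 1270 [ 0.5448 -0.1833  0.049 ] [ 0.5685 -0.1067  0.0561]
34.025 [ 0.5224 -0.0141  0.2142] [-0.     0.707  0.708 -0.   ] [ 0.06  0.25 -0.18  1.93  0.05  0.97 -0.14]
[0.0384 0.0414 0.0511 0.0555 0.0689]
row 316 [ 0.5426 -0.1851  0.0495] [ 0.5725 -0.1084  0.0552]
```

View pics/mix8.png

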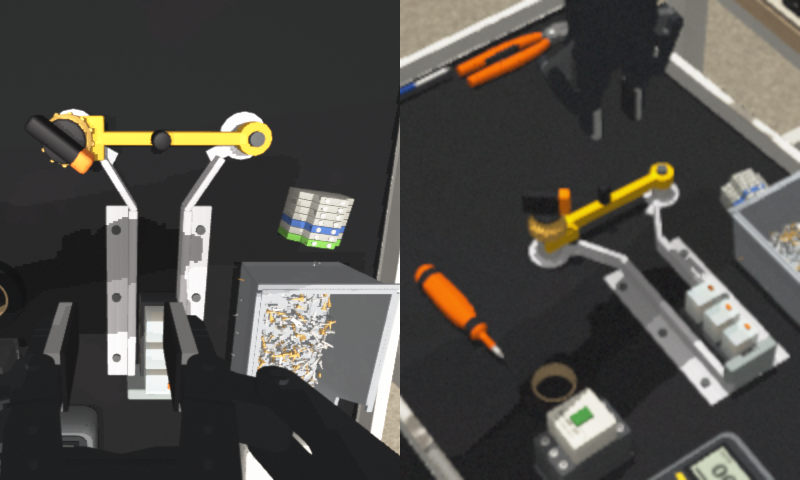

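Gate is shut, the knob's orange end sits at about -38° (knob about 2.23 rad), the nut is down, and the row is unchanged. Handing in.

```bash
python3 -c "
from station import ticket
print(ticket.hand_in())"
```

```text
the job is handed in; nothing more can be done
None
```

The job is done and handed in at about 34 s of robot time. Three relays were present. I gripped each across its cover, turned it square, and slid it on its feet through the mouth until it pressed against the stop or the relay in front. I then swung the gate shut by its peg, backed the knob off to about -0.30 rad, and turned it clockwise to about 2.23 rad in the same grip.

Last checks, measured from the camera images before hand-in:
- **Relays:** upright and in one row. Their centres are about 14, 42 and 70 mm from the stop.
- **Gate:** the peg sits within about 1 mm of the shut line, and the gate was firm against its stop.
- **Knob:** the blade angle puts it at about 128° (2.23 rad), above the 2.05 needed.
- **Nut:** it dropped 5.5 mm when backed off and stayed down after tightening.
- **Bystanders and arm:** the bystanders in view looked undisturbed, though I did not measure them. The arm stands clear of everything.

The only fault was one early move command, refused because the rows lacked some keys; nothing moved. None of the checks disagreed.

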